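# Set up the jar feeder and load it

## Task

Get the jar feeder ready and fill it: first plant the stop post upright in the hidden hole under the black dust cover at the low end of the lane, feeling for the hole until the post drops in and sits fully home; then turn the gate handle a quarter turn to fully open. Set every jar of spread from the counter upright on the tipping tray, one at a time, so that its own weight tips the tray and it slides down into the lane by itself (do not handle jars in the lane); when all of them are queued behind the post, turn the gate handle back to fully closed. Leave the order pad, the bell and the dish where they are.

Things in the scene. Friction and masses are not known exactly. Their poses are not given: they have to be found in the camera images.
- feeder: fixed wooden jar feeder, 440 x 116 mm. Origin on the counter; x across it (away from the robot), y along it upstream (robot's left). Tray pivot at y=0.130, gate at y=0.050; very slippery steel lane sloping down 0.23 rad from y=0.053 (90 mm high) to y=-0.160 (40 mm high), walls 72 mm apart, 30 mm high; then a level foot with the dust cover. Jars slide down by themselves
- dust_cover (a point): centre of the black dust cover on the foot, at surface height (40 mm). The paper-thin slit membrane (104 x 86 mm) gives way freely; it hides a flat slippery steel plate with one blind hole for the post's pin: 21.6 mm wide, 1.5 mm chamfer, 28 mm deep, its axis anywhere within 9 mm of this point along the feeder's x and y (not visible, feel for it). Axes as feeder
- post_center (a point): centre of the stop post's wooden body (32 mm round, 80 mm long); below it a steel pin 20 mm wide, 26 mm long, 2.5 mm chamfer; pin end 66 mm below this point; 0.25 kg. Stands upright in its rest (wooden block 70 mm square, 38 mm high, front right), shoulder on the block. Home in the hole, the shoulder is on the plate and this point 40 mm above the cover; before, 66 mm
- gate (a joint): quarter-turn gate on an upright spindle beside the lane, rad: 0 = closed (blade across the lane along the feeder's +x, handle to its -x, towards the robot), 1.571 = fully open (blade along feeder +y, handle along -y). Grows anticlockwise from above; stops at both ends; stays where left (1 N at the knob moves it). Starts at 0 to 0.25
- gate_knob (a point): grip point of the gate handle's upright round knob, 20 mm wide, 44 mm tall, 178 mm above the counter (14 mm below the knob's top), 65 mm from the spindle. It turns with the handle. The top of the arm under it lies 28 mm below this point
- gate_hinge (a point): point on the axis of the gate's spindle at the height of the knob's grip point. Fixed to the feeder at x = -0.072, y = 0.050
- tray (a joint): tipping tray, rad: 0 = level (sprung back to here when empty), 0.24 = tipped down towards the lane. It tips by itself when a jar stands on it downstream of the pivot, and returns when the jar has slid off
- tray_load (a point): spot on the top face of the tipping tray where a jar is to be set, 36 mm downstream of the pivot, on the centre line; 112 mm above the counter while the tray is level. The tray is 130 mm long, 76 mm wide between two curbs 9 mm high. z axis normal to the tray; x across
- jar_0_center (a point): centre (half-way up) of an upright glass jar of spread with a black lid, 62 mm wide, 78 mm tall, about 0.29 kg (0.2 to 0.38), on the left of the counter; may be absent
- jar_1_center (a point): centre (half-way up) of an upright glass jar of spread with a black lid, 62 mm wide, 78 mm tall, about 0.29 kg (0.2 to 0.38), on the left of the counter; may be absent
- jar_2_center (a point): centre (half-way up) of an upright glass jar of spread with a black lid, 62 mm wide, 78 mm tall, about 0.29 kg (0.2 to 0.38), on the left of the counter; may be absent
- order_pad: bystander: order pad lying on the counter, 100 x 70 x 14 mm, origin under its centre
- bell: bystander: desk bell, 72 mm wide, 52 mm high, origin under its centre
- dish: bystander: tasting dish, 67 mm wide, 15 mm high, origin under its centre
There are look-alikes about, which are no part of the job. What is shaped like the part that bears jar_1_center but orange is not meant. What is meant by the part that bears post_center is not red, and is the smaller of those in its own colour.

How it is judged:
On the way, in this order (a step that is already met when the one before it is completed fails the run):
1. the stop post is fully home and upright in the hidden hole (z of post_center in the frame of dust_cover between 0.034 and 0.044 m and horizontal distance between post_center and dust_cover below 0.022 m and angle between post_center's own z axis and vertical below 0.14 rad), for 0.2 s.
2. the gate is turned fully open (value of joint gate above 1.4 rad), for 0.2 s.
3. a jar set on the tray has tipped it (value of joint tray above 0.15 rad and distance between any of jar_0_center, jar_1_center, jar_2_center and tray_load below 0.09 m), for 0.05 s.
4. every jar has slid into the lane, with the gate open and the post still home (all of step 1 and y of jar_0_center in the frame of feeder between -0.18 and 0.045 m and x of jar_0_center in the frame of feeder between -0.03 and 0.03 m and z of jar_0_center in the frame of feeder between 0.06 and 0.15 m and angle between each of jar_0_center, jar_1_center, jar_2_center's own z axis and vertical below 0.4 rad and y of jar_1_center in the frame of feeder between -0.18 and 0.045 m and x of jar_1_center in the frame of feeder between -0.03 and 0.03 m and z of jar_1_center in the frame of feeder between 0.06 and 0.15 m and y of jar_2_center in the frame of feeder between -0.18 and 0.045 m and x of jar_2_center in the frame of feeder between -0.03 and 0.03 m and z of jar_2_center in the frame of feeder between 0.06 and 0.15 m and value of joint gate above 1.3 rad), for 0.2 s.
At the end, for the whole second after the job is handed in: Post home (centre at most 44 mm above the dust cover, within 22 mm of its centre, tilt < 0.14 rad); every jar in the lane between gate and post (feeder y -0.18 to 0.045, within 30 mm of the centre line, tilt < 0.4 rad); gate closed (< 0.12 rad) (all of step 1 and y of jar_0_center in the frame of feeder between -0.18 and 0.045 m and x of jar_0_center in the frame of feeder between -0.03 and 0.03 m and z of jar_0_center in the frame of feeder between 0.06 and 0.15 m and angle between each of jar_0_center, jar_1_center, jar_2_center's own z axis and vertical below 0.4 rad and y of jar_1_center in the frame of feeder between -0.18 and 0.045 m and x of jar_1_center in the frame of feeder between -0.03 and 0.03 m and z of jar_1_center in the frame of feeder between 0.06 and 0.15 m and y of jar_2_center in the frame of feeder between -0.18 and 0.045 m and x of jar_2_center in the frame of feeder between -0.03 and 0.03 m and z of jar_2_center in the frame of feeder between 0.06 and 0.15 m and value of joint gate below 0.12 rad); the robot touches nothing.
It fails at once if the order pad, the bell or the dish is displaced by more than 3 cm (distance of any of order_pad, bell, dish from where it was at the start of the episode above 0.03 m).
It fails at once if the fingers handle a jar in the lane ((y of jar_0_center in the frame of feeder between -0.18 and 0.045 m and x of jar_0_center in the frame of feeder between -0.03 and 0.03 m and z of jar_0_center in the frame of feeder between 0.06 and 0.15 m and angle between jar_0_center's own z axis and vertical below 0.4 rad and contact force between the fingers and jar_0 above 0.5 N) or (y of jar_1_center in the frame of feeder between -0.18 and 0.045 m and x of jar_1_center in the frame of feeder between -0.03 and 0.03 m and z of jar_1_center in the frame of feeder between 0.06 and 0.15 m and angle between jar_1_center's own z axis and vertical below 0.4 rad and contact force between the fingers and jar_1 above 0.5 N) or (y of jar_2_center in the frame of feeder between -0.18 and 0.045 m and x of jar_2_center in the frame of feeder between -0.03 and 0.03 m and z of jar_2_center in the frame of feeder between 0.06 and 0.15 m and angle between jar_2_center's own z axis and vertical below 0.4 rad and contact force between the fingers and jar_2 above 0.5 N)).
Of jar_0, jar_1, jar_2 only 2 to 3 are there at a start; the rules pass over those that are not, and their reading is None.
At some moment in a run one of jar_0, jar_1, jar_2 may be knocked a few centimetres aside while the robot is not near it.
It also fails if it takes over 210 s, if anything falls off the work surface, if the arm or the gripper's body presses on something with over 40 N, if the wrist force passes 120 N, or if a joint passes its speed limit or range.

## Robot

A 7-joint arm with a two-finger parallel gripper is mounted at the origin on a cart in front of the work surface, level with it; the furniture and walls round the work are solid. World frame = base frame: x ahead of the robot, y to its left, z up, the work surface at z = 0. Lengths are in m, angles in rad, forces in N, time in s.
With the tool pointing down it reaches from about 0.4 to 0.85 m from the base axis. Payload 10.4 kg.
Tool frame: the origin (TCP) lies at the very end of the fingers, on their centre line; the grasp point (between the pads) lies 19 mm behind it; z points along the fingers, y is the direction in which the jaws open and shut (so a half turn about z gives the same grasp; the last joint's range is limited). The gripper opens to 87 mm and grips with 3 to 60 N. Pads are 19 mm wide; open, the fingers measure 117 mm over their backs; the gripper's body (75 mm by 190 mm) begins 51 mm behind the grasp point.
Start: joints at [-1.171, 0.332, -0.065, 1.46, 0.022, 1.35, -0.088], TCP at [0.256, 0.57, 0.223] pointing down, gripper open.
Joint ranges: [-2.6, 2.6], [-0.5, 2.12], [-1.47, 1.34], [0.16, 2.42], [-1.27, 4.41], [0.06, 2.06], [-2.6, 2.6]. Speed limits (rad/s): [2.22, 2.22, 2.79, 2.79, 3.14, 3.14, 3.14].

## Interface

Orientations are given as a unit quaternion [x, y, z, w].
In Python, from bench import r gives the robot as it stands.
- The arm moves only by the shell command python3 -m crank 'ROWS' [FORCE]. ROWS is JSON, a list of rows, each a list of 3 entries, a list of its own where there are three numbers: the opening, from -1 (shut) to 1 (fully open), so that 0 is half open, then the shift along the tool's x, y, z in mm, then the turn about the tool's z in degrees. A call has 1 to 12 rows; each row is the pose to reach, as a shift and turn from the pose commanded when the call began, along the tool's axes at that moment; what a row does not reach only later rows make up. A row lasts 1/12 s, in which the tool goes at most 41.7 mm and 7.16 degrees, less where a joint would pass 70% of its speed; a pose out of reach is approached as far as the arm can. A call with a gripper value outside its range is refused whole. The fingers move at their own pace and stop on an object; FORCE is the grip in N (left out, the last holds). Time passes only in rows, so rows that repeat a pose let the fingers close. It gives the time, the measured TCP pose, the force and the opening at its end, in the units of the state.
- r.read_state(): the state, without advancing time (a new reading comes with each control period).
- r.camera(name): name is "side" or "top"; returns a dict with "pixels" (384x512x3 uint8, red, green, blue), "fov_y" (degrees; the focal length in pixels is half the picture's height over the tangent of half this angle, whatever the lens; pixels are square), "cx", "cy" (the principal point, pixels), "cam_to_world" (4x4, takes a point from camera to world coordinates). Camera axes: x right, y down, z forward; pixel columns grow to the right and rows downward; lengths in m; the calibration is good to about 2 mm. A picture is of the moment at which its call begins. There is no depth.
- r.close_job(): hands the job in, once; it reports no verdict.
The state is a dict: "time": time; "joint_positions": joint angles; "joint_vel": joint speeds; "joint_torque": joint torques, N m; "ee_pos": TCP position; "eef_rot": TCP orientation; "ft_force": force on the tool from outside, world axes, zero at the start; "torque": the same for the moment, N m; "width": finger opening in m.
Only numpy, scipy, OpenCV 4.12 (cv2) and the standard library are available. Lean on these libraries where they do the work, as an engineer would, in place of code of your own. Each camera call takes 0.05 s, during which the arm holds its last target.

## Working session

There is one attempt and no reset: what is moved stays moved. The work goes in short steps, Python scripts to look and compute and a shell command to move; the robot and the scene stay as the last step left them, time stands still between calls to the robot, and variables do not carry over. Pictures are saved under pics/ and viewed, and the job is handed in when it is done.

```bash
ls; mkdir -p pics; python3 - <<'E'
from bench import r
import cv2,numpy as np
s=r.read_state(); print({k:np.round(v,3).tolist() for k,v in s.items()})
for n in("side","top"):
    c=r.camera(n); cv2.imwrite(f"pics/{n}0.png",c["pixels"][:,:,::-1]); print(n,c["fov_y"],c["cx"],c["cy"],np.round(c["cam_to_world"],4).tolist())
E
```

```text
pics
{'time': 0.0, 'joint_positions': [-1.171, 0.333, -0.065, 1.461, 0.022, 1.35, -0.089], 'joint_vel': [-0.0, -0.001, -0.001, 0.0, -0.0, 0.001, 0.0], 'joint_torque': [0.0, -62.326, 0.025, -38.99, -0.061, 0.04, 0.0], 'ee_pos': [0.256, 0.57, 0.222], 'eef_rot': [0.21, 0.978, -0.001, -0.0], 'ft_force': [0.287, 0.829, -0.884], 'torque': [-0.045, 0.016, 0.036], 'width': 0.087}
side 51.09540855418616 256.59701928187474 190.95383387486413 [[0.3003, -0.729, 0.6151, -0.2731], [-0.9538, -0.2378, 0.1837, -0.1738], [0.0124, -0.6418, -0.7667, 1.1668], [0.0, 0.0, 0.0, 1.0]]
top 49.93743493023565 253.37703556196436 189.89670765029965 [[-0.0054, -0.9946, 0.1035, 0.4496], [-1.0, 0.0059, 0.0047, 0.0877], [-0.0053, -0.1035, -0.9946, 1.3133], [0.0, 0.0, 0.0, 1.0]]
```

View pics/side0.png

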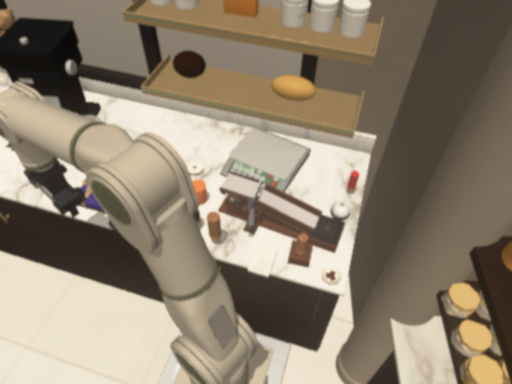

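View pics/top0.png

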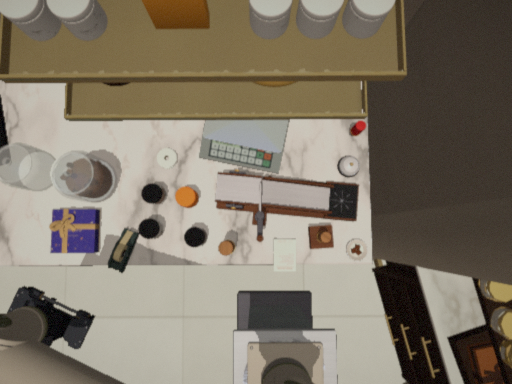

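```bash
python3 - <<'E'
import cv2
t=cv2.imread("pics/top0.png"); s=cv2.imread("pics/side0.png")
cv2.imwrite("pics/t1.png",cv2.resize(t[110:275,130:375],None,fx=3.2,fy=3.2,interpolation=cv2.INTER_CUBIC))
cv2.imwrite("pics/s1.png",cv2.resize(s[120:300,180:370],None,fx=3.3,fy=3.3,interpolation=cv2.INTER_CUBIC))
E
```

```text
(no output)
```

View pics/t1.png

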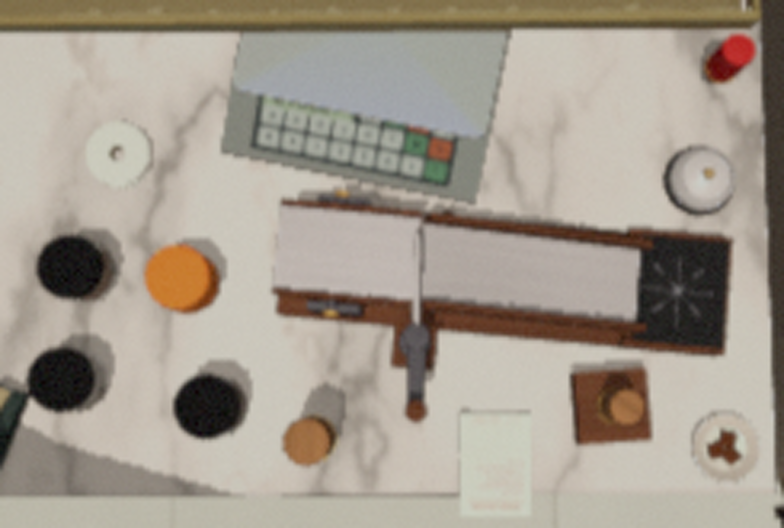

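View pics/s1.png

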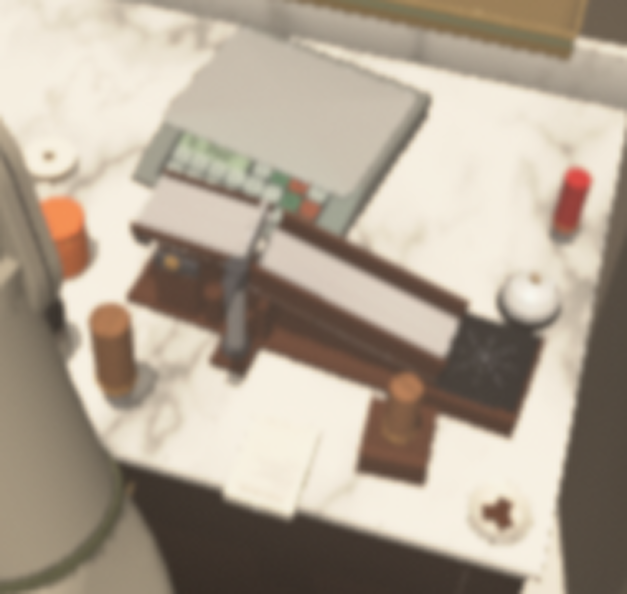

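```bash
cat > h.py <<'E'
import numpy as np,cv2
from bench import r
def cam(n,save=None):
    c=r.camera(n)
    if save: cv2.imwrite("pics/"+save,c["pixels"][:,:,::-1])
    return c
def ray(c,u,v):
    f=c["pixels"].shape[0]/2/np.tan(np.radians(c["fov_y"]/2)); T=np.array(c["cam_to_world"])
    d=T[:3,:3]@np.array([(u-c["cx"])/f,(v-c["cy"])/f,1]); return T[:3,3],d/np.linalg.norm(d)
def onz(c,u,v,z):
    o,d=ray(c,u,v); return o+d*(z-o[2])/d[2]
def proj(c,p):
    f=c["pixels"].shape[0]/2/np.tan(np.radians(c["fov_y"]/2)); T=np.array(c["cam_to_world"])
    q=T[:3,:3].T@(np.array(p)-T[:3,3]); return q[0]/q[2]*f+c["cx"],q[1]/q[2]*f+c["cy"]
def tri(c1,p1,c2,p2):
    o1,d1=ray(c1,*p1);o2,d2=ray(c2,*p2)
    A=np.stack([d1,-d2],1);t=np.linalg.lstsq(A,o2-o1,rcond=None)[0]
    a=o1+d1*t[0];b=o2+d2*t[1];return (a+b)/2,np.linalg.norm(a-b)
def blobs(m,box,amin=20):
    x0,y0,x1,y1=box;k=np.zeros(m.shape,np.uint8);k[y0:y1,x0:x1]=m[y0:y1,x0:x1]
    n,l,s,c=cv2.connectedComponentsWithStats(k)
    return [(c[i],s[i],l==i) for i in range(1,n) if s[i,4]>=amin]
def tool():
    from scipy.spatial.transform import Rotation as R
    s=r.read_state();return np.array(s["ee_pos"]),R.from_quat(s["eef_rot"]).as_matrix(),s
E
python3 - <<'E'
from h import *
c=cam("top");p=c["pixels"].astype(int)
dark=(p.max(2)<50).astype(np.uint8)
for ce,s,m in blobs(dark,(130,150,375,260),60):
    rect=cv2.minAreaRect(np.argwhere(m)[:,::-1].astype(np.float32))
    print(np.round(ce,1),s.tolist(),"lid z.078",np.round(onz(c,*ce,0.078),4),"z.04",np.round(onz(c,*ce,.04),4),np.round(rect[1],1),round(rect[2],1))
    if s[4]>700:
        for q in cv2.boxPoints(rect): print("  corner",np.round(onz(c,*q,.04),4))
hsv=cv2.cvtColor(c["pixels"],cv2.COLOR_RGB2HSV)
# wood caps
print(p[246,226],p[236,322],p[236,312],p[222,280])
E
```

```text
[151.8 193. ] [142, 184, 21, 19, 299] lid z.078 [0.5705 0.3997 0.078 ] z.04 [0.5742 0.4093 0.04  ] [19.2 18.3] 26.6
[343.3 200.8] [328, 184, 29, 34, 730] lid z.078 [ 0.5437 -0.1759  0.078 ] z.04 [ 0.5466 -0.1841  0.04  ] [26.7 32.4] 5.2
  corner [ 0.5013 -0.1354  0.04  ]
  corner [ 0.6015 -0.1469  0.04  ]
  corner [ 0.5934 -0.2292  0.04  ]
  corner [ 0.4934 -0.217   0.04  ]
[146.3 230.6] [130, 219, 29, 36, 348] lid z.078 [0.4581 0.4138 0.078 ] z.04 [0.4583 0.4238 0.04  ] [18.6 40.2] 53.1
[194.5 236.5] [185, 228, 20, 18, 287] lid z.078 [0.4397 0.2697 0.078 ] z.04 [0.4394 0.2753 0.04  ] [17. 19.] 90.0
[155 108  66] [158 109  69] [104  62  39] [203 198 187]
```

```bash
python3 - <<'E'
from h import *
c=cam("top");s=cam("side");p=c["pixels"].astype(int)
print(p[190,235],p[195,300],p[160,300],p[176,235],p[212,250])
steel=((p.min(2)>150)&(abs(p[:,:,0]-p[:,:,2])<22)).astype(np.uint8)
for ce,st,m in blobs(steel,(210,168,335,220),150):
    rect=cv2.minAreaRect(np.argwhere(m)[:,::-1].astype(np.float32)); print(np.round(ce,1),st.tolist(),np.round(rect[0],1),np.round(rect[1],1),rect[2])
    print([np.round(onz(c,*q,.112),4).tolist() for q in cv2.boxPoints(rect)], np.round(onz(c,*rect[0],.112),4))
# post top, top view & side
for cc,nm,box in((c,"top",(305,220,340,255)),(s,"side",(270,200,330,280))):
    q=cc["pixels"].astype(int)
    w=((q[:,:,0]>120)&(q[:,:,0]-q[:,:,2]>60)).astype(np.uint8)
    for ce,st,m in blobs(w,box,10): print(nm,np.round(ce,1),st.tolist())
    w=((q[:,:,0]-q[:,:,2]>40)&(q[:,:,0]<190)).astype(np.uint8)
    for ce,st,m in blobs(w,box,10): print(nm,"w",np.round(ce,1),st.tolist())
a=cv2.resize(c["pixels"][215:260,200:345,::-1],None,fx=5.5,fy=5.5,interpolation=cv2.INTER_CUBIC); cv2.imwrite("pics/p1.png",a)
a=cv2.resize(s["pixels"][215:290,230:345,::-1],None,fx=6.5,fy=6.5,interpolation=cv2.INTER_CUBIC); cv2.imwrite("pics/p2.png",a)
E
```

```text
[191 182 177] [178 170 162] [194 185 174] [169 160 152] [159 147 134]
[231.8 190. ] [210, 168, 51, 52, 1529] [235.  193.5] [51. 50.] 90.0
[[0.6403, 0.2209, 0.112], [0.6394, 0.0735, 0.112], [0.4895, 0.0746, 0.112], [0.4903, 0.22, 0.112]] [0.5644 0.1472 0.112 ]
[309.4 173.3] [273, 168, 62, 14, 593] [303.5 174.5] [13. 61.] 90.0
[[0.6391, 0.0352, 0.112], [0.638, -0.1442, 0.112], [0.5995, -0.1432, 0.112], [0.6006, 0.0356, 0.112]] [ 0.6193 -0.0542  0.112 ]
[295.1 194.6] [262, 181, 68, 28, 1346] [295.4 194.7] [67.5 20.4] 6.709836483001709
[[0.5422, 0.0723, 0.112], [0.6019, 0.0648, 0.112], [0.5775, -0.1311, 0.112], [0.5181, -0.1227, 0.112]] [ 0.5598 -0.0293  0.112 ]
[238.6 214.8] [222, 210, 31, 10, 158] [236.7 215.2] [30.2  8.4] 5.440331935882568
[[0.4931, 0.1873, 0.112], [0.5174, 0.1851, 0.112], [0.5085, 0.0973, 0.112], [0.4843, 0.0998, 0.112]] [0.5008 0.1424 0.112 ]
[288.9 217.4] [267, 214, 61, 6, 212] [297.  216.5] [60.  5.] 0.0
[[0.4893, 0.0542, 0.112], [0.5039, 0.0541, 0.112], [0.5029, -0.1204, 0.112], [0.4884, -0.12, 0.112]] [ 0.4961 -0.0331  0.112 ]
top [325.6 237. ] [321, 232, 10, 11, 90]
top w [320.8 236.6] [309, 225, 24, 24, 485]
side [302.5 237.5] [298, 233, 10, 11, 81]
side [298.9 251.9] [296, 249, 7, 6, 21]
side w [297.1 243. ] [270, 222, 60, 40, 706]
side w [327.6 274.9] [326, 273, 4, 5, 19]
```

View pics/p1.png

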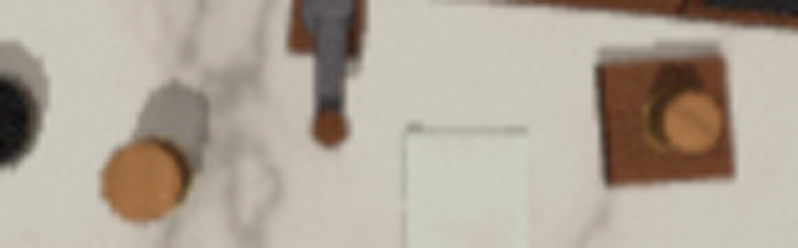

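View pics/p2.png

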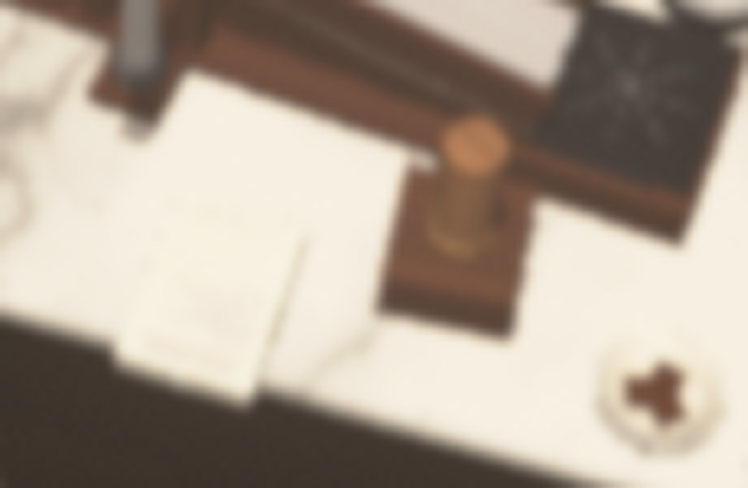

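```bash
python3 - <<'E'
from h import *
c=cam("top");s=cam("side")
t=lambda x,y:(x/3.2+130-.35,y/3.2+110-.35)
T={n:onz(c,*t(*q),.112) for n,q in dict(TL=(281,207),BL=(275,290),TR=(420,216),BR=(413,298)).items()}
print({k:np.round(v[:2],4).tolist() for k,v in T.items()}, "ctr",np.mean(list(T.values()),0).round(4))
print("knob top",onz(c,*t(416,411),.192).round(4),"hinge",onz(c,*t(416,340),.150).round(4))
print("post",onz(c,325.7,237.2,.118).round(4),onz(s,302.6,237.4,.118).round(4),tri(c,(325.7,237.2),s,(302.6,237.4)))
print("cover side",onz(s,230+632/6.5,215+88/6.5,.04).round(4), "star top",onz(c,*t(679,290),.04).round(4))
C=np.array([.5472,-.1825])
a=np.mean(list(T.values()),0)[:2]
print("dist",np.linalg.norm(a-C),"yaw",np.arctan2(-(a-C)[0],(a-C)[1]))
for yaw in(-.09,-.1,-.11):
    X=np.array([np.cos(yaw),np.sin(yaw)]);Y=np.array([-X[1],X[0]])
    for d in (.205,.203):
        O=C+d*Y; print(yaw,d,"O",O.round(4),"hinge",(O-.072*X+.05*Y).round(4),"pivot",(O+.13*Y).round(4),"load",(O+.094*Y).round(4))
# jars
p=c["pixels"].astype(int);dark=(p.max(2)<50).astype(np.uint8)
a=cv2.resize(c["pixels"][170:270,90:240,::-1],None,fx=5,fy=5,interpolation=cv2.INTER_CUBIC); cv2.imwrite("pics/j1.png",a)
E
```

```text
{'TL': [0.6213, 0.1988], 'BL': [0.5448, 0.204], 'TR': [0.6122, 0.0711], 'BR': [0.5368, 0.078]} ctr [0.5788 0.138  0.112 ]
knob top [0.4354 0.0768 0.192 ] hinge [0.4969 0.0759 0.15  ]
post [ 0.4359 -0.114   0.118 ] [ 0.4329 -0.1151  0.118 ] (array([ 0.4358987 , -0.11479408,  0.11359561]), np.float64(7.102324876903226e-05))
cover side [ 0.5463 -0.1823  0.04  ] star top [ 0.5482 -0.1797  0.04  ]
dist 0.32201785289563456 yaw -0.09817255146663459
-0.09 0.205 O [0.5656 0.0217] hinge [0.4984 0.0779] pivot [0.5773 0.1511] load [0.5741 0.1153]
-0.09 0.203 O [0.5654 0.0197] hinge [0.4982 0.0759] pivot [0.5771 0.1492] load [0.5739 0.1133]
-0.1 0.205 O [0.5677 0.0215] hinge [0.501  0.0784] pivot [0.5806 0.1508] load [0.5771 0.115 ]
-0.1 0.203 O [0.5675 0.0195] hinge [0.5008 0.0764] pivot [0.5804 0.1488] load [0.5769 0.113 ]
-0.11 0.205 O [0.5697 0.0213] hinge [0.5036 0.0789] pivot [0.584  0.1505] load [0.58   0.1147]
-0.11 0.203 O [0.5695 0.0193] hinge [0.5034 0.0769] pivot [0.5838 0.1485] load [0.5798 0.1127]
```

View pics/j1.png

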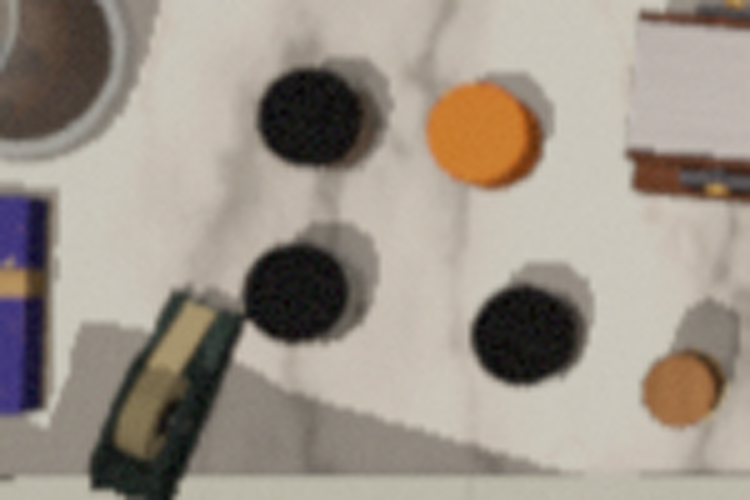

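```bash
cat >> h.py <<'E'
def shift(x,y,z,ang=None,base=None):
    """shift (mm, tool axes) and turn to bring TCP to world x,y,z with tool-y axis at angle ang(rad,mod pi)"""
    p,R,s=tool()
    d=R.T@(np.array([x,y,z])-p)*1000
    cur=np.arctan2(R[1,1],R[0,1]); t=0
    if ang is not None: t=-np.degrees((ang-cur+np.pi/2)%np.pi-np.pi/2)
    print("pos",p.round(4),"F",np.round(s["ft_force"],1),"w",round(s["width"],4),"yaw",round(np.degrees(cur),1),"tilt",np.degrees(np.arccos(-R[2,2])).round(2),"-> shift",d.round(1),"turn",round(t,1))
E
python3 -c "
from h import *
shift(.45,.25,.25,-.098)"
```

```text
pos [0.2564 0.5699 0.2224] F [-1.  -0.3 -0.3] w 0.087 yaw 65.8 tilt 0.02 -> shift [-307.8 -212.3  -27.6] turn 71.4
```

```bash
python3 -m crank '[[0.2,[-30,-20,-28],7],[0.2,[-62,-42,-28],14],[0.2,[-93,-64,-28],21],[0.2,[-124,-85,-28],28],[0.2,[-155,-106,-28],35],[0.2,[-186,-127,-28],42],[0.2,[-217,-149,-28],49],[0.2,[-248,-170,-28],56],[0.2,[-279,-191,-28],63],[0.2,[-308,-212,-28],70],[0.2,[-308,-212,-28],71.4],[0.2,[-308,-212,-28],71.4]]' 20; python3 -c "
from h import *
shift(.4355,-.1145,.16,-.098)"
```

```text
time: 1.35
ee_pos: [0.4514, 0.2484, 0.2508]
eef_rot: [0.743, 0.67, 0.0, 0.0]
ft_force: [-0.2, 0.7, 0.4]
width: 0.0521
pos [0.4514 0.2484 0.2508] F [-0.2  0.7  0.4] w 0.0521 yaw -5.9 tilt 0.03 -> shift [-362.6   21.7   90.7] turn -0.3
```

```bash
python3 -m crank '[[0.2,[-40,2,0],0],[0.2,[-80,5,0],0],[0.2,[-120,7,0],0],[0.2,[-160,10,0],0],[0.2,[-200,12,0],0],[0.2,[-240,14,0],0],[0.2,[-280,17,0],0],[0.2,[-320,19,20],0],[0.2,[-350,21,45],0],[0.2,[-362,21.7,70],0],[0.2,[-362.6,21.7,90],0],[0.2,[-362.6,21.7,90],0]]'; python3 - <<'E'
from h import *
shift(.4355,-.1145,.072,-.098)
c=cam("top","top2.png");s=cam("side","side2.png")
im=np.hstack([cv2.resize(c["pixels"][190:270,270:370,::-1],None,fx=4,fy=4),cv2.resize(s["pixels"][200:280,250:350,::-1],None,fx=4,fy=4)]);cv2.imwrite("pics/a2.png",im)
E
```

```text
time: 2.35
ee_pos: [0.4344, -0.1121, 0.1574]
eef_rot: [0.74, 0.672, -0.002, -0.002]
ft_force: [-0.5, 1.0, -0.7]
width: 0.0524
pos [ 0.4344 -0.1121  0.1574] F [-0.5  1.  -0.7] w 0.0524 yaw -5.5 tilt 0.29 -> shift [-2.2  1.7 85.4] turn 0.1
```

View pics/a2.png

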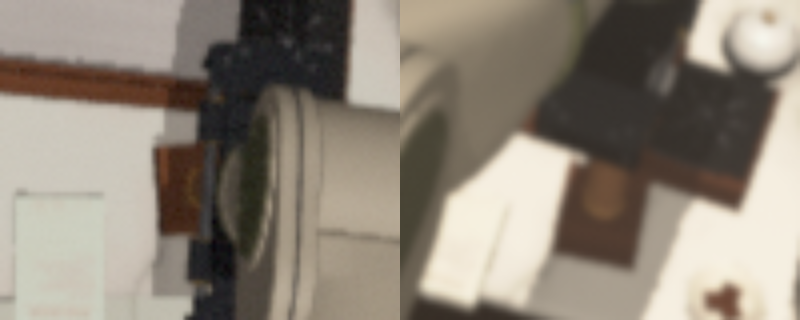

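```bash
python3 -m crank '[[0.2,[-2,1.5,20],0],[0.2,[-2,1.5,40],0],[0.2,[-2,1.5,60],0],[0.2,[-2,1.5,80],0],[0.2,[-2,1.5,85],0],[0.2,[-2,1.5,85],0]]';  python3 -m crank '[[-1,[0,0,0],0],[-1,[0,0,0],0],[-1,[0,0,0],0],[-1,[0,0,0],0],[-1,[0,0,0],0],[-1,[0,0,0],0]]' 25; python3 -c "
from h import *
shift(.4355,-.1145,.170,-.098)"
```

```text
time: 2.95
ee_pos: [0.4379, -0.1138, 0.0757]
eef_rot: [0.74, 0.672, -0.0, -0.0]
ft_force: [-0.7, -0.0, 1.0]
width: 0.0525
time: 3.45
ee_pos: [0.4382, -0.1148, 0.0762]
eef_rot: [0.741, 0.672, 0.001, 0.0]
ft_force: [-0.7, 0.8, 7.4]
width: 0.0314
pos [ 0.4382 -0.1148  0.0762] F [-0.7  0.8  7.4] w 0.0314 yaw -5.6 tilt 0.07 -> shift [  0.   -2.7 -93.8] turn -0.0
```

```bash
python3 -m crank '[[-1,[0,0,-10],0],[-1,[0,0,-25],0],[-1,[0,0,-40],0],[-1,[0,0,-50],0],[-1,[0,0,-50],0],[-1,[0,0,-50],0]]' 40; python3 - <<'E'
from h import *
shift(.547,-.182,.120,-.098)
s=cam("side","side3.png")
cv2.imwrite("pics/a3.png",cv2.resize(s["pixels"][180:290,240:360,::-1],None,fx=5,fy=5))
E
```

```text
time: 3.95
ee_pos: [0.4378, -0.1147, 0.1257]
eef_rot: [0.741, 0.672, 0.001, 0.0]
ft_force: [-0.2, -0.0, -2.5]
width: 0.031
pos [ 0.4378 -0.1147  0.1257] F [-0.2 -0.  -2.5] w 0.031 yaw -5.6 tilt 0.06 -> shift [-56.3 115.2   5.8] turn 0.0
```

View pics/a3.png

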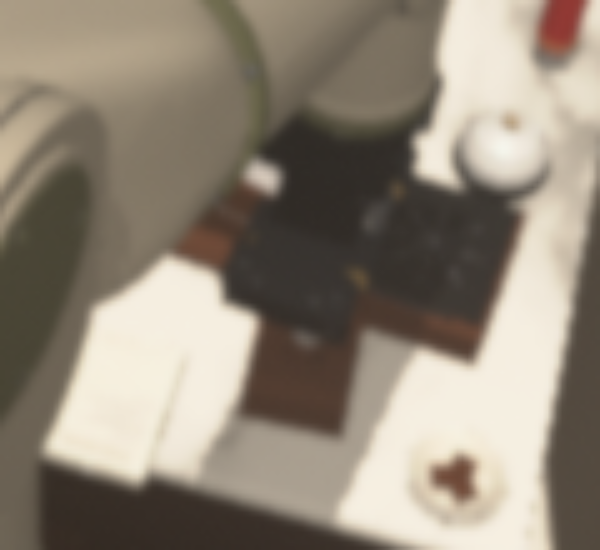

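```bash
python3 -m crank '[[-1,[-15,30,0],0],[-1,[-32,65,0],0],[-1,[-48,98,0],0],[-1,[-56.3,115,0],0],[-1,[-56.3,115,5],0],[-1,[-56.3,115,10],0],[-1,[-56.3,115,10],0]]'; python3 -c "
from h import *
shift(.547,-.182,.10,-.098)"
```

```text
time: 4.58
ee_pos: [0.5448, -0.1816, 0.1133]
eef_rot: [0.741, 0.671, -0.001, -0.002]
ft_force: [-0.2, -0.1, -2.8]
width: 0.0311
pos [ 0.5448 -0.1816  0.1133] F [-0.2 -0.1 -2.8] w 0.0311 yaw -5.6 tilt 0.23 -> shift [-0.2  2.3 13.3] turn -0.0
```

```bash
python3 -m crank '[[-1,[0,2,4],0],[-1,[0,2,6],0],[-1,[0,2,8],0],[-1,[0,2,9],0],[-1,[0,2,10],0],[-1,[0,2,10],0]]'
```

```text
time: 5.08
ee_pos: [0.5485, -0.1822, 0.1055]
eef_rot: [0.741, 0.672, 0.0, -0.0]
ft_force: [-0.5, 0.1, -2.6]
width: 0.0309
```

```bash
python3 -m crank '[[-1,[0,0,1],0],[-1,[0,0,1],0],[-1,[0,0,2],0],[-1,[0,0,2],0]]'
```

```text
time: 5.42
ee_pos: [0.5489, -0.1825, 0.104]
eef_rot: [0.741, 0.672, 0.0, 0.0]
ft_force: [-0.4, 0.8, 3.1]
width: 0.0314
```

```bash
python3 -m crank '[[-1,[0,0,1],0],[-1,[0,0,1.5],0],[-1,[0,1.5,1.5],0],[-1,[0,3,1.5],0],[-1,[0,3,1.5],0]]'
```

```text
time: 5.83
ee_pos: [0.5532, -0.1834, 0.1042]
eef_rot: [0.741, 0.671, 0.001, 0.001]
ft_force: [-2.1, 0.6, 14.5]
width: 0.0311
```

```bash
python3 -m crank '[[-1,[0,-2.5,0],0],[-1,[0,-5,0],0],[-1,[0,-7.5,0],0],[-1,[0,-10,0],0],[-1,[0,-12.5,0],0],[-1,[0,-14,0],0],[-1,[0,-14,0],0]]'
```

```text
time: 6.42
ee_pos: [0.5393, -0.1815, 0.1036]
eef_rot: [0.741, 0.672, 0.001, 0.002]
ft_force: [-1.4, -1.8, 15.6]
width: 0.0314
```

```bash
python3 -m crank '[[-1,[2,0,0],0],[-1,[3.5,0,0],0],[-1,[3.5,2.5,0],0],[-1,[3.5,5,0],0],[-1,[3.5,7.5,0],0],[-1,[3.5,10,0],0],[-1,[3.5,12.5,0],0],[-1,[3.5,15,0],0],[-1,[3.5,15,0],0]]'
```

```text
time: 7.17
ee_pos: [0.5479, -0.1796, 0.0995]
eef_rot: [0.741, 0.671, -0.004, -0.004]
ft_force: [-14.3, -1.1, 0.0]
width: 0.0315
```

```bash
python3 -m crank '[[-1,[0,-3,0],0],[-1,[0,-5.5,0],0],[-1,[0,-6.5,1],0],[-1,[0,-6.5,3],0],[-1,[0,-6.5,5],0],[-1,[0,-6.5,5],0]]'
```

```text
time: 7.67
ee_pos: [0.546, -0.1788, 0.0964]
eef_rot: [0.741, 0.671, -0.0, -0.0]
ft_force: [-3.7, -2.2, -4.1]
width: 0.0317
```

```bash
python3 -m crank '[[-1,[0,-0.5,3],0],[-1,[0,-0.5,6],0],[-1,[0,-0.5,9],0],[-1,[0,-0.5,9],0]]'
```

```text
time: 8.0
ee_pos: [0.5457, -0.1788, 0.0873]
eef_rot: [0.741, 0.671, -0.0, -0.0]
ft_force: [-2.5, -3.9, -3.5]
width: 0.0311
```

```bash
python3 -m crank '[[-1,[-0.5,-0.3,3],0],[-1,[-0.5,-0.3,6],0],[-1,[-0.5,-0.3,9],0],[-1,[-0.5,-0.3,11],0],[-1,[-0.5,-0.3,11],0]]'
```

```text
time: 8.42
ee_pos: [0.5459, -0.1795, 0.0783]
eef_rot: [0.741, 0.671, 0.0, 0.0]
ft_force: [-9.3, -3.6, 15.1]
width: 0.0313
```

```bash
python3 -m crank '[[-1,[0,-1.5,0],0],[-1,[0,-1.5,0],0],[-1,[0,-1.5,-1],0]]'; python3 -m crank '[[0.3,[0,0,0],0],[0.3,[0,0,0],0],[0.3,[0,0,0],0],[0.3,[0,0,0],0],[0.3,[0,0,-20],0],[0.3,[0,0,-50],0],[0.3,[0,0,-90],0],[0.3,[0,0,-115],0],[0.3,[0,0,-115],0]]'; python3 -c "
from h import *
shift(.45,.0,.25,-.098)"
```

```text
time: 8.67
ee_pos: [0.5452, -0.179, 0.0787]
eef_rot: [0.741, 0.672, 0.001, 0.001]
ft_force: [0.5, -3.4, -2.9]
width: 0.0312
time: 9.42
ee_pos: [0.5467, -0.1797, 0.1985]
eef_rot: [0.741, 0.672, 0.003, 0.003]
ft_force: [0.8, -0.6, -0.1]
width: 0.0567
pos [ 0.5467 -0.1797  0.1985] F [ 0.8 -0.6 -0.1] w 0.0567 yaw -5.6 tilt 0.46 -> shift [ 169.4 -113.4  -52.3] turn -0.0
```

```bash
python3 -m crank '[[0.3,[0,-5,-40],0],[0.3,[40,-30,-52],0],[0.3,[75,-55,-52],0],[0.3,[110,-78,-52],0],[0.3,[145,-100,-52],0],[0.3,[169,-113,-52],0],[0.3,[190,-113,-52],0],[0.3,[190,-113,-52],0]]';python3 - <<'E'
from h import *
shift(.43,.077,.165,-.098)
c=cam("top","top4.png");s=cam("side","side4.png")
im=np.hstack([cv2.resize(c["pixels"][160:250,210:370,::-1],None,fx=2.5,fy=2.5),cv2.resize(s["pixels"][180:270,210:370,::-1],None,fx=2.5,fy=2.5)]);cv2.imwrite("pics/a4.png",im)
E
```

```text
time: 10.08
ee_pos: [0.4496, 0.0265, 0.245]
eef_rot: [0.738, 0.674, 0.001, -0.001]
ft_force: [0.3, 0.8, 0.2]
width: 0.0566
pos [0.4496 0.0265 0.245 ] F [0.3 0.8 0.2] w 0.0566 yaw -5.2 tilt 0.12 -> shift [ 48.3 -24.1  80.1] turn 0.4
```

View pics/a4.png

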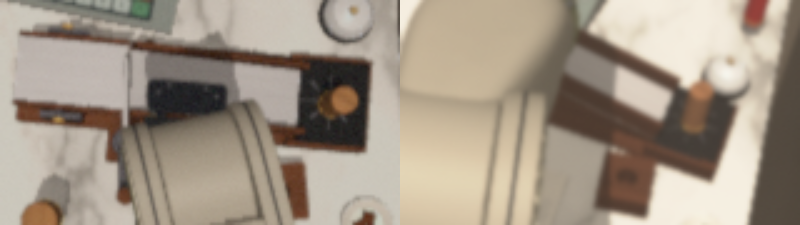

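```bash
python3 - <<'E'
from h import *
c=cam("top");s=cam("side")
P=[]
for cc,box in((c,(335,185,360,215)),(s,(318,205,345,235))):
    q=cc["pixels"].astype(int); w=((q[:,:,0]>120)&(q[:,:,0]-q[:,:,2]>60)).astype(np.uint8)
    b=max(blobs(w,box,5),key=lambda b:b[1][4]); P.append(b[0]); print(b[0].round(1),b[1].tolist())
print(tri(c,P[0],s,P[1]), onz(c,*P[0],.12).round(4))
E
```

```text
[347.3 199.5] [343, 195, 10, 10, 84]
[330.  216.4] [326, 213, 9, 8, 57]
(array([ 0.54494417, -0.18099084,  0.11089436]), np.float64(0.0001254344285932138)) [ 0.5442 -0.1789  0.12  ]
```

```bash
python3 -m crank '[[0.3,[25,-8,0],0],[0.3,[51,-16,15],0],[0.3,[51,-16,30],0],[0.3,[51,-16,30],0],[0.3,[51,-16,50],0],[0.3,[51,-16,70],0],[0.3,[51,-16,83],0],[0.3,[51,-16,83],0],[0.3,[51,-16,83],0]]';python3 - <<'E'
from h import *
shift(.4354,.0768,.160,-.098)
s=cam("side","side5.png")
cv2.imwrite("pics/a5.png",cv2.resize(s["pixels"][150:270,180:340,::-1],None,fx=4,fy=4))
E
```

```text
time: 11.03
ee_pos: [0.4397, 0.0722, 0.1625]
eef_rot: [0.742, 0.671, -0.0, 0.0]
ft_force: [-0.1, -0.2, -0.6]
width: 0.0568
pos [0.4397 0.0722 0.1625] F [-0.1 -0.2 -0.6] w 0.0568 yaw -5.8 tilt 0.04 -> shift [ 4.1 -4.7  2.5] turn -0.1
```

View pics/a5.png

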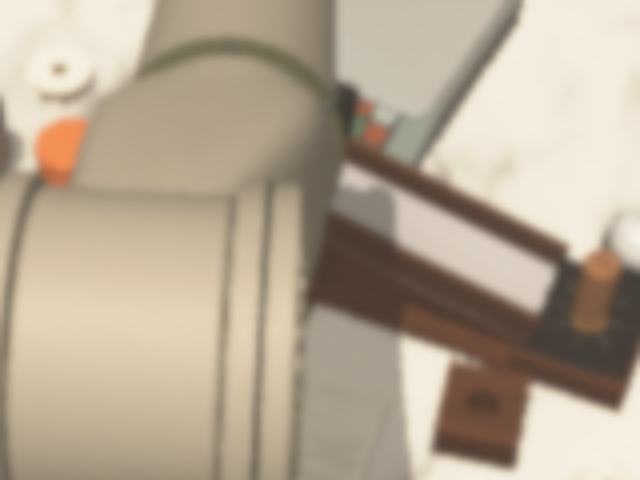

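Post is standing home at crop (600,290); gate hidden by the arm. Correct and close on the knob.

```bash
python3 -m crank '[[0.3,[4,-4,2],0],[0.3,[4,-4,2],0],[-1,[4,-4,2],0],[-1,[4,-4,2],0],[-1,[4,-4,2],0],[-1,[4,-4,2],0],[-1,[4,-4,2],0],[-1,[4,-4,2],0]]' 6; python3 - <<'E'
from h import *
p,R,s=tool()
shift(*p)
H=np.array([.4995,.0762]); v=p[:2]-H; print("r",np.linalg.norm(v),"phi",np.arctan2(v[1],v[0])%6.28)
K=p[:2]; H=K-v/np.linalg.norm(v)*.065
phi0=np.arctan2(v[1],v[0])%(2*np.pi)
end=np.pi-.098+1.571+.05
for k in range(1,13):
    a=phi0+(end-phi0)*k/12; q=H+.065*np.array([np.cos(a),np.sin(a)]); d=R.T@np.array([*(q-K),0])*1000; print(k,d[:2].round(1),q.round(3))
E
```

```text
time: 11.75
ee_pos: [0.4358, 0.0779, 0.1601]
eef_rot: [0.741, 0.672, 0.0, -0.0]
ft_force: [-0.4, -0.7, 0.1]
width: 0.0244
pos [0.4358 0.0779 0.1601] F [-0.4 -0.7  0.1] w 0.0244 yaw -5.6 tilt 0.01 -> shift [0. 0. 0.] turn 0
r 0.06370753733176165 phi 3.1142213097722857
1 [-8.3  1.1] [0.436 0.07 ]
2 [-16.4   3.3] [0.438 0.061]
3 [-24.2   6.5] [0.44  0.053]
4 [-31.4  10.7] [0.443 0.046]
5 [-38.1  15.8] [0.448 0.038]
6 [-44.1  21.7] [0.453 0.032]
7 [-49.2  28.4] [0.459 0.026]
8 [-53.5  35.6] [0.466 0.021]
9 [-56.7  43.3] [0.473 0.017]
10 [-59.   51.4] [0.481 0.014]
11 [-60.2  59.7] [0.489 0.012]
12 [-60.3  68.1] [0.498 0.011]
```

```bash
python3 -m crank '[[-1,[0,0,0],0],[-1,[0,0,0],0],[-1,[0,0,0],0]]' 12; python3 -m crank '[[-1,[-8,1,0],0],[-1,[-16.5,3.3,0],0],[-1,[-24,6.5,0],0],[-1,[-31.5,10.5,0],0],[-1,[-38,16,0],0],[-1,[-44,22,0],0]]'
```

```text
time: 12.0
ee_pos: [0.4359, 0.0779, 0.1601]
eef_rot: [0.741, 0.672, 0.0, 0.0]
ft_force: [0.5, -0.4, -0.3]
width: 0.0197
time: 12.5
ee_pos: [0.4507, 0.0288, 0.1595]
eef_rot: [0.742, 0.671, -0.003, -0.002]
ft_force: [-17.0, -9.2, 10.2]
width: 0.0192
```

```bash
python3 -m crank '[[-1,[0,0,0],0],[-1,[0,0,0],0]]'
```

```text
time: 12.67
ee_pos: [0.4515, 0.0278, 0.1595]
eef_rot: [0.742, 0.67, -0.003, -0.0]
ft_force: [-10.8, -10.2, 9.1]
width: 0.0198
```

```bash
python3 - <<'E'
from h import *
p,R,s=tool()
K=np.array([.4358,.0779]); cmd=K+(R@np.array([-.044,.022,0]))[:2]; print(cmd)
H=np.array([.5005,.0705]); v=p[:2]-H
a0=np.arctan2(v[1],v[0])%(2*np.pi); end=np.pi-.098+1.571+.05
for k in range(0,8):
    a=a0+(end-a0)*k/7; q=H+.065*np.array([np.cos(a),np.sin(a)]); d=R.T@np.array([*(q-cmd),0])*1000; print(k,d[:2].round(1),q.round(3))
E
```

```text
[0.45321004 0.03189038]
0 [-4.3 -1.3] [0.451 0.028]
1 [-9.   4.5] [0.457 0.022]
2 [-13.1  10.7] [0.463 0.018]
3 [-16.5  17.4] [0.469 0.014]
4 [-19.   24.4] [0.476 0.01 ]
5 [-20.8  31.7] [0.483 0.008]
6 [-21.7  39.2] [0.49  0.006]
7 [-21.7  46.6] [0.497 0.006]
```

```bash
python3 -m crank '[[-1,[-4.3,-1,0],0],[-1,[-9,4.5,0],0],[-1,[-13,10.7,0],0],[-1,[-16.5,17.4,0],0],[-1,[-19,24.4,0],0],[-1,[-20.8,31.7,0],0],[-1,[-21.7,39,0],0],[-1,[-21.7,44,0],0],[-1,[-21.7,44,0],0]]';  python3 -c "
from h import *
p,_,_=tool();shift(*p); v=p[:2]-np.array([.5005,.0705]);print(np.linalg.norm(v),(np.arctan2(v[1],v[0])%6.283)-(np.pi-.098))"
```

```text
time: 13.42
ee_pos: [0.4938, 0.0035, 0.1596]
eef_rot: [0.742, 0.671, -0.003, -0.001]
ft_force: [-9.8, -4.9, 6.4]
width: 0.0198
pos [0.4938 0.0035 0.1596] F [-9.8 -4.9  6.4] w 0.0198 yaw -5.7 tilt 0.31 -> shift [0. 0. 0.] turn 0
0.067338507957123 1.56855512392639
```

```bash
python3 -m crank '[[-1,[0,-1,0],0],[0.2,[0,-1,0],0],[0.2,[0,-1,0],0],[0.2,[0,-1,0],0],[0.2,[0,-1,-30],0],[0.2,[0,-1,-70],0],[0.2,[0,-1,-100],0],[0.2,[0,-1,-100],0]]';  python3 -c "
from h import *
shift(.44,.20,.26,.5)"
```

```text
time: 14.08
ee_pos: [0.4968, 0.0063, 0.2661]
eef_rot: [0.741, 0.672, 0.004, 0.002]
ft_force: [0.5, -0.3, 0.2]
width: 0.0511
pos [0.4968 0.0063 0.2661] F [ 0.5 -0.3  0.2] w 0.0511 yaw -5.6 tilt 0.52 -> shift [187.2 -75.5   6.1] turn -34.3
```

```bash
python3 -m crank '[[0.2,[40,-15,0],-5],[0.2,[80,-30,0],-10],[0.2,[120,-45,0],-15],[0.2,[155,-60,0],-20],[0.2,[187,-75,0],-25],[0.8,[187,-75,0],-34],[0.8,[187,-75,0],-34],[0.8,[187,-75,0],-34]]';python3 - <<'E'
from h import *
c=cam("top","top6.png");s=cam("side","side6.png")
im=np.hstack([cv2.resize(c["pixels"][160:270,130:330,::-1],None,fx=2,fy=2),cv2.resize(s["pixels"][160:270,150:350,::-1],None,fx=2,fy=2)]);cv2.imwrite("pics/a6.png",im)
E
```

```text
time: 14.75
ee_pos: [0.4377, 0.2003, 0.2601]
eef_rot: [0.511, 0.86, 0.0, 0.0]
ft_force: [-0.2, -0.8, -0.4]
width: 0.065
```

View pics/a6.png

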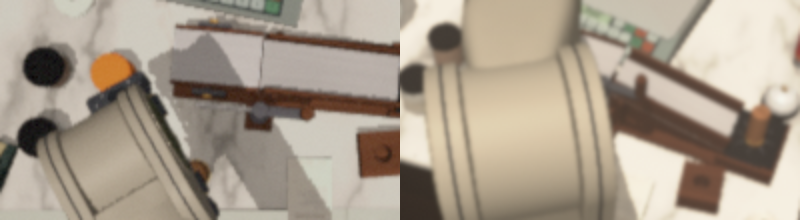

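```bash
python3 -c "
from h import *
shift(.439,.2705,.12,.5)"
```

```text
pos [0.438  0.1995 0.2601] F [-0.2 -0.6 -0.5] w 0.072 yaw 28.3 tilt 0.03 -> shift [ 62.   34.4 140.2] turn -0.4
```

```bash
python3 -m crank '[[1,[31,17,0],0],[1,[62,34.4,0],0],[1,[62,34.4,40],0],[1,[62,34.4,80],0],[1,[62,34.4,110],0],[1,[62,34.4,140],0],[1,[62,34.4,140],0]]';python3 - <<'E'
from h import *
shift(.439,.2705,.030,.5)
c=cam("top","top7.png")
cv2.imwrite("pics/a7.png",cv2.resize(c["pixels"][160:270,120:270,::-1],None,fx=4,fy=4))
E
```

```text
time: 15.43
ee_pos: [0.436, 0.2682, 0.1148]
eef_rot: [0.513, 0.858, -0.004, -0.001]
ft_force: [-1.0, -1.0, -0.8]
width: 0.0872
pos [0.436  0.2682 0.1148] F [-1.  -1.  -0.8] w 0.0872 yaw 28.2 tilt 0.48 -> shift [ 0.8  4.4 84.8] turn -0.4
```

View pics/a7.png

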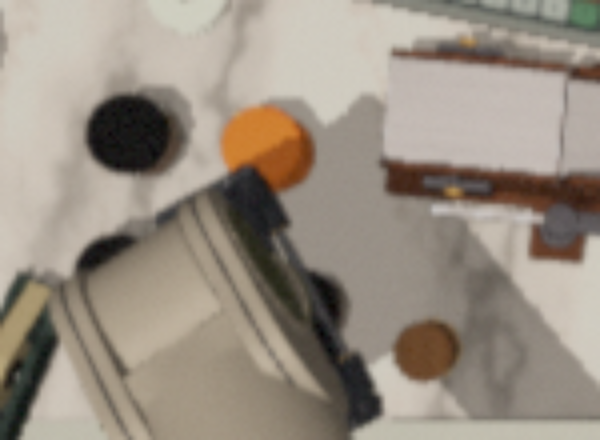

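```bash
python3 -m crank '[[1,[0.5,3,25],0],[1,[0.5,3,50],0],[1,[0.5,3,75],0],[1,[0.5,3,84],0],[1,[0.5,3,84],0]]'; python3 -m crank '[[-1,[0,0,0],0],[-1,[0,0,0],0],[-1,[0,0,0],0],[-1,[0,0,0],0],[-1,[0,0,0],0]]' 15
```

```text
time: 15.9
ee_pos: [0.4409, 0.2722, 0.036]
eef_rot: [0.513, 0.859, -0.001, -0.0]
ft_force: [0.1, -0.3, -0.4]
width: 0.0869
time: 16.32
ee_pos: [0.4408, 0.2725, 0.0368]
eef_rot: [0.512, 0.859, 0.0, -0.0]
ft_force: [-1.2, -0.6, 7.7]
width: 0.0616
```

```bash
python3 -m crank '[[-1,[0,0,-20],0],[-1,[0,0,-60],0],[-1,[0,0,-100],0],[-1,[0,0,-140],0],[-1,[0,0,-180],0],[-1,[0,0,-200],0],[-1,[0,0,-200],0],[-1,[0,0,-200],0]]' 25;  python3 -c "
from h import *
shift(.576,.110,.236,-.098)"
```

```text
time: 16.98
ee_pos: [0.4411, 0.2726, 0.2366]
eef_rot: [0.512, 0.859, 0.001, 0.0]
ft_force: [-0.7, -1.3, -4.3]
width: 0.0613
pos [0.4411 0.2726 0.2366] F [-0.7 -1.3 -4.3] w 0.0613 yaw 28.4 tilt 0.1 -> shift [-207.2   41.4    0.6] turn 34.0
```

```bash
python3 -m crank '[[-1,[-20,4,0],3],[-1,[-55,11,0],9],[-1,[-90,18,0],15],[-1,[-125,25,0],21],[-1,[-160,32,0],27],[-1,[-190,39,0],33],[-1,[-209,41.5,0],34],[-1,[-209,41.5,30],34],[-1,[-209,41.5,55],34],[-1,[-209,41.5,66],34],[-1,[-209,41.5,66],34]]';python3 - <<'E'
from h import *
shift(.576,.108,.150,-.098)
s=cam("side","side8.png");c=cam("top")
im=np.hstack([cv2.resize(c["pixels"][150:250,180:310,::-1],None,fx=3,fy=3),cv2.resize(s["pixels"][140:240,200:330,::-1],None,fx=3,fy=3)]);cv2.imwrite("pics/a8.png",im)
E
```

```text
time: 17.9
ee_pos: [0.5743, 0.1076, 0.1658]
eef_rot: [0.741, 0.671, -0.003, -0.001]
ft_force: [-0.9, 0.8, -2.7]
width: 0.0614
pos [0.5743 0.1076 0.1658] F [-0.9  0.8 -2.7] w 0.0614 yaw -5.7 tilt 0.43 -> shift [ 0.6  1.8 15.7] turn -0.0
```

View pics/a8.png

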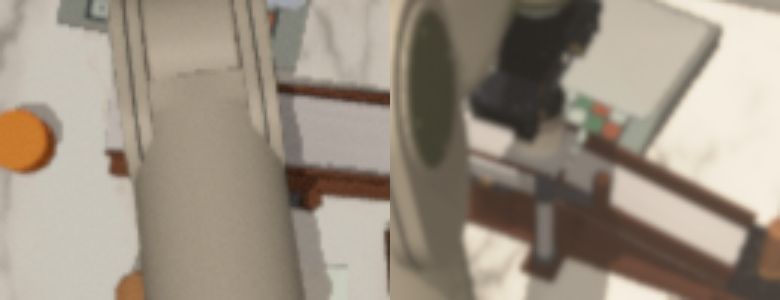

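```bash
python3 -m crank '[[-1,[0.5,1.5,6],0],[-1,[0.5,1.5,11],0],[-1,[0.5,1.5,14],0],[-1,[0.5,1.5,15],0],[-1,[0.5,1.5,15],0]]'
```

```text
time: 18.42
ee_pos: [0.5782, 0.1087, 0.155]
eef_rot: [0.741, 0.672, -0.0, -0.0]
ft_force: [-0.0, -1.1, -2.9]
width: 0.0615
```

```bash
python3 -m crank '[[-1,[0,-1.5,2],0],[-1,[0,-1.5,4],0],[-1,[0,-1.5,5],0],[-1,[0,-1.5,5],0]]'
```

```text
time: 18.75
ee_pos: [0.5766, 0.1088, 0.1498]
eef_rot: [0.741, 0.672, -0.0, -0.0]
ft_force: [-0.3, -0.7, -2.5]
width: 0.0613
```

```bash
python3 -m crank '[[0.85,[0,0,0],0],[0.85,[0,0,0],0],[0.85,[0,0,0],0],[0.85,[0,0,0],0],[0.85,[0,0,0],0],[0.85,[0,0,0],0]]';python3 - <<'E'
from h import *
s=cam("side","side9.png")
cv2.imwrite("pics/a9.png",cv2.resize(s["pixels"][140:250,200:350,::-1],None,fx=4,fy=4))
E
```

```text
time: 19.25
ee_pos: [0.5769, 0.1088, 0.1502]
eef_rot: [0.741, 0.672, 0.0, -0.0]
ft_force: [0.2, 0.2, -0.6]
width: 0.0799
```

View pics/a9.png

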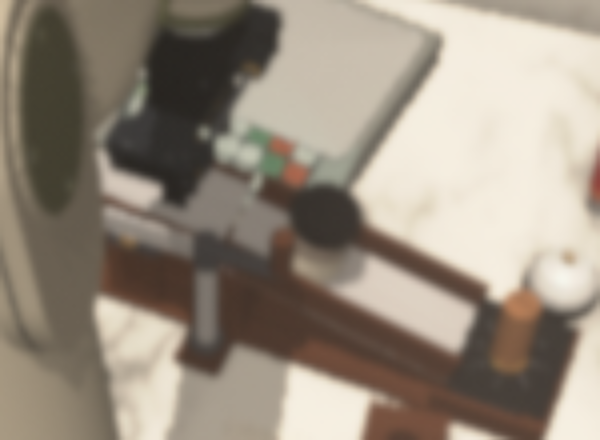

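```bash
python3 -m crank '[[0.85,[0,0,-40],0],[0.85,[0,0,-80],0],[0.85,[0,0,-110],0],[0.85,[20,0,-120],0],[0.85,[50,0,-120],0],[0.85,[50,0,-120],0]]';python3 - <<'E'
from h import *
c=cam("top","top10.png");p=c["pixels"].astype(int)
s=cam("side","side10.png")
im=np.hstack([cv2.resize(c["pixels"][150:260,120:260,::-1],None,fx=2.8,fy=2.8),cv2.resize(s["pixels"][150:260,200:340,::-1],None,fx=2.8,fy=2.8)]);cv2.imwrite("pics/a10.png",im)
dark=(p.max(2)<45).astype(np.uint8)
for ce,st,m in blobs(dark,(120,150,215,260),60): print(ce.round(1),st.tolist(),onz(c,*ce,.078).round(4))
g=cv2.medianBlur(cv2.cvtColor(c["pixels"],cv2.COLOR_RGB2GRAY),3)
z=cv2.HoughCircles(cv2.resize(g[150:270,120:215],None,fx=4,fy=4,interpolation=cv2.INTER_CUBIC),cv2.HOUGH_GRADIENT,1,60,param1=80,param2=15,minRadius=34,maxRadius=46)
for x,y,rr in z[0]: u,v=x/4+120,y/4+150; print("circ",u,v,rr/4,onz(c,u,v,.078).round(4),p[int(v),int(u)])
shift(.5,.3,.25)
E
```

```text
time: 19.8
ee_pos: [0.5815, 0.1652, 0.2705]
eef_rot: [0.739, 0.674, 0.001, -0.001]
ft_force: [0.1, 1.9, -1.3]
width: 0.0805
[151.8 193.1] [142, 184, 20, 19, 283] [0.5702 0.3998 0.078 ]
[148.7 228.1] [139, 219, 20, 19, 287] [0.4652 0.4068 0.078 ]
[129.8 248.6] [125, 237, 12, 23, 65] [0.4051 0.4618 0.078 ]
circ 151.625 193.625 10.225 [0.5687 0.4002 0.078 ] [24 20 24]
circ 149.375 228.625 10.225 [0.4637 0.4048 0.078 ] [15 17 20]
pos [0.5814 0.16   0.2696] F [-0.5 -0.8  0.1] w 0.0806 yaw -5.5 tilt 0.03 -> shift [131.6 -94.4  19.7] turn 0
```

View pics/a10.png

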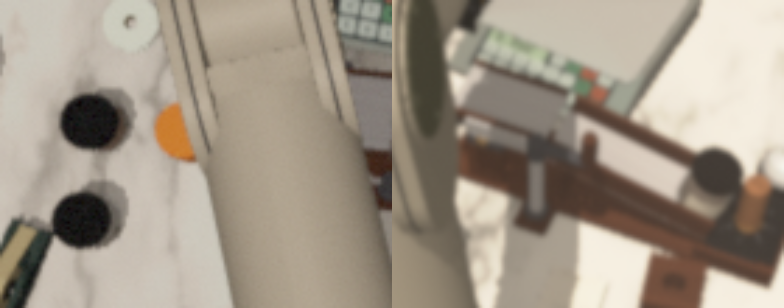

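```bash
python3 -c "
from h import *
shift(.4645,.4065,.15,.70)"
```

```text
pos [0.5814 0.16   0.2696] F [-0.5 -0.8  0.1] w 0.0806 yaw -5.5 tilt 0.03 -> shift [ 234.3 -139.8  119.7] turn -45.6
```

```bash
python3 -m crank '[[1,[30,-18,0],-5],[1,[64,-38,0],-11],[1,[98,-58,0],-18],[1,[132,-79,0],-25],[1,[166,-99,0],-32],[1,[200,-119,0],-39],[1,[225,-134,10],-45],[1,[234,-140,40],-45.6],[1,[234,-140,80],-45.6],[1,[234,-140,110],-45.6],[1,[234,-140,120],-45.6],[1,[234,-140,120],-45.6]]';python3 - <<'E'
from h import *
shift(.4645,.4065,.030,.70)
s=cam("side");c=cam("top")
im=np.hstack([cv2.resize(c["pixels"][160:280,90:220,::-1],None,fx=3,fy=3),cv2.resize(s["pixels"][120:240,100:230,::-1],None,fx=3,fy=3)]);cv2.imwrite("pics/a11.png",im)
E
```

```text
time: 20.9
ee_pos: [0.4646, 0.4031, 0.1475]
eef_rot: [0.423, 0.906, -0.003, -0.001]
ft_force: [-0.4, 0.3, 0.9]
width: 0.0873
pos [0.4646 0.4031 0.1475] F [-0.4  0.3  0.9] w 0.0873 yaw 39.9 tilt 0.29 -> shift [  2.8   2.7 117.4] turn -0.2
```

View pics/a11.png

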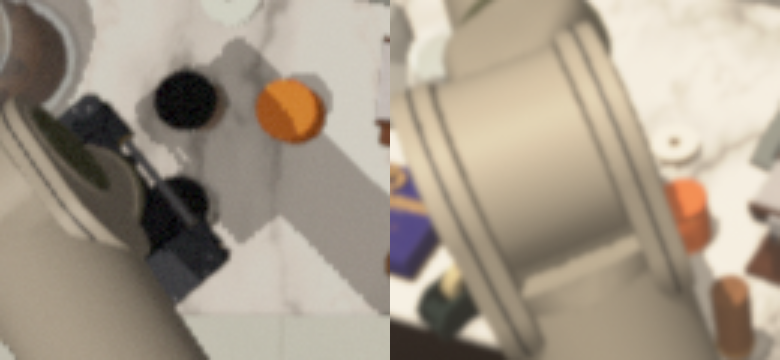

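```bash
python3 -m crank '[[1,[2,2,30],0],[1,[2,2,60],0],[1,[2,2,90],0],[1,[2,2,110],0],[1,[2,2,116],0],[1,[2,2,116],0]]'; python3 -m crank '[[-1,[0,0,0],0],[-1,[0,0,0],0],[-1,[0,0,0],0],[-1,[0,0,0],0],[-1,[0,0,0],0]]' 15
```

```text
time: 21.5
ee_pos: [0.4661, 0.408, 0.0346]
eef_rot: [0.423, 0.906, 0.0, 0.0]
ft_force: [0.5, -0.3, 0.0]
width: 0.087
time: 21.92
ee_pos: [0.466, 0.4084, 0.035]
eef_rot: [0.423, 0.906, 0.001, 0.0]
ft_force: [3.2, 3.1, 4.0]
width: 0.0618
```

```bash
python3 -m crank '[[-1,[0,0,-20],0],[-1,[0,0,-60],0],[-1,[0,0,-100],0],[-1,[0,0,-140],0],[-1,[0,0,-180],0],[-1,[0,0,-200],0],[-1,[0,0,-200],0],[-1,[0,0,-200],0]]' 25;  python3 -c "
from h import *
shift(.576,.108,.234,-.098)"
```

```text
time: 22.58
ee_pos: [0.4657, 0.4081, 0.2348]
eef_rot: [0.423, 0.906, 0.001, 0.0]
ft_force: [-0.7, 0.0, -3.2]
width: 0.0619
pos [0.4657 0.4081 0.2348] F [-0.7  0.  -3.2] w 0.0619 yaw 40.0 tilt 0.1 -> shift [-300.8 -108.3    0.4] turn 45.6
```

```bash
python3 -m crank '[[-1,[-25,-9,0],4],[-1,[-60,-22,0],9],[-1,[-97,-35,0],15],[-1,[-134,-48,0],21],[-1,[-171,-61,0],27],[-1,[-208,-75,0],33],[-1,[-245,-88,0],39],[-1,[-280,-101,0],44],[-1,[-301,-108,0],45.6],[-1,[-301,-108,25],45.6],[-1,[-301,-108,55],45.6],[-1,[-301,-108,65],45.6]]';python3 - <<'E'
from h import *
shift(.5765,.108,.148,-.098)
s=cam("side")
shift(.5765,.108,.148,-.098)
E
```

```text
time: 23.58
ee_pos: [0.5732, 0.1069, 0.1632]
eef_rot: [0.741, 0.671, -0.004, -0.002]
ft_force: [-1.2, 0.2, -4.3]
width: 0.0615
pos [0.5732 0.1069 0.1632] F [-1.2  0.2 -4.3] w 0.0615 yaw -5.7 tilt 0.46 -> shift [ 1.5  3.3 15.2] turn -0.1
pos [0.5728 0.1073 0.163 ] F [-1.5 -0.4 -5.5] w 0.0617 yaw -5.6 tilt 0.53 -> shift [ 1.1  3.7 15. ] turn -0.0
```

```bash
python3 -m crank '[[-1,[0,0.5,6],0],[-1,[0,0.5,12],0],[-1,[0,0.5,16],0],[-1,[0,0.5,18],0],[-1,[0,0.5,18],0]]'
```

```text
time: 24.05
ee_pos: [0.5767, 0.108, 0.1512]
eef_rot: [0.741, 0.672, 0.0, 0.0]
ft_force: [0.1, 0.5, -2.7]
width: 0.0613
```

```bash
python3 -m crank '[[-1,[0,0,1.5],0],[-1,[0,0,2.5],0],[-1,[0,0,2.5],0]]'; python3 -m crank '[[0.85,[0,0,0],0],[0.85,[0,0,0],0],[0.85,[0,0,0],0],[0.85,[0,0,0],0],[0.85,[0,0,0],0],[0.85,[0,0,0],0],[0.85,[0,0,0],0]]';python3 - <<'E'
from h import *
s=cam("side","side12.png")
cv2.imwrite("pics/a12.png",cv2.resize(s["pixels"][140:250,200:350,::-1],None,fx=4,fy=4))
E
```

```text
time: 24.3
ee_pos: [0.5768, 0.1079, 0.1487]
eef_rot: [0.741, 0.672, 0.0, 0.0]
ft_force: [-0.5, 0.0, -2.5]
width: 0.0615
time: 24.88
ee_pos: [0.5767, 0.1078, 0.1486]
eef_rot: [0.741, 0.672, 0.0, 0.0]
ft_force: [-1.0, -0.1, 0.0]
width: 0.0801
```

View pics/a12.png

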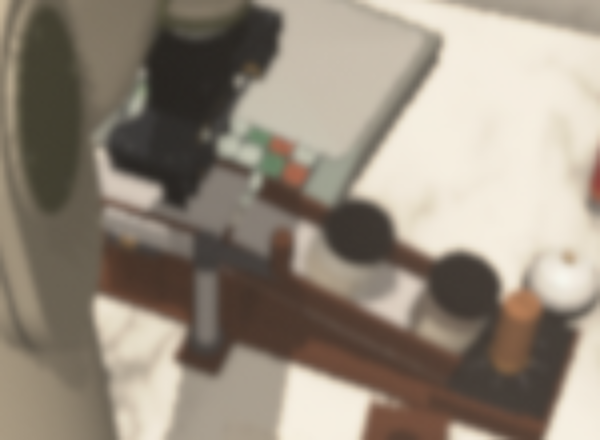

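Second jar is sliding (crop 358,250) toward the first (462,300). Now the third jar.

```bash
python3 -m crank '[[0.85,[0,0,-40],0],[0.85,[0,0,-80],0],[0.85,[0,0,-110],0],[0.85,[20,0,-120],0],[0.85,[50,0,-120],0],[0.85,[50,0,-120],0]]';python3 - <<'E'
from h import *
c=cam("top");p=c["pixels"].astype(int)
dark=(p.max(2)<45).astype(np.uint8)
for ce,st,m in blobs(dark,(120,150,215,260),60): print(ce.round(1),st.tolist(),onz(c,*ce,.078).round(4))
im=cv2.resize(c["pixels"][150:260,90:260,::-1],None,fx=4,fy=4);cv2.imwrite("pics/a13.png",im)
shift(.5695,.4005,.15,.60)
E
```

```text
time: 25.43
ee_pos: [0.5814, 0.1643, 0.269]
eef_rot: [0.739, 0.674, 0.001, -0.001]
ft_force: [-0.2, 1.4, -1.8]
width: 0.0807
[151.7 193.1] [142, 184, 20, 19, 286] [0.5704 0.3999 0.078 ]
[129.6 249.1] [125, 239, 11, 21, 61] [0.4035 0.4624 0.078 ]
pos [0.5812 0.1615 0.2683] F [-0.3 -0.8 -0.8] w 0.0806 yaw -5.3 tilt 0.07 -> shift [236.8 -33.7 118.5] turn -39.7
```

View pics/a13.png

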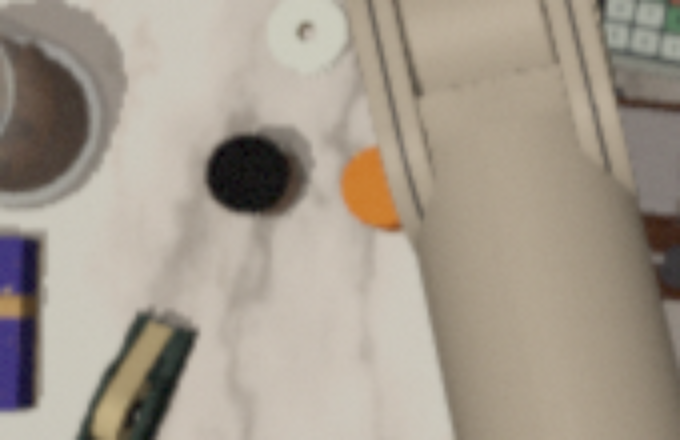

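```bash
python3 -m crank '[[1,[35,-5,0],0],[1,[75,-11,0],0],[1,[115,-17,0],0],[1,[155,-22,0],0],[1,[195,-28,0],0],[1,[225,-32,10],0],[1,[236.8,-33.7,40],0],[1,[236.8,-33.7,80],0],[1,[236.8,-33.7,110],0],[1,[236.8,-33.7,118],0],[1,[236.8,-33.7,118],0],[1,[236.8,-33.7,118],0]]';python3 - <<'E'
from h import *
shift(.5695,.4005,.033)
c=cam("top");s=cam("side")
im=np.hstack([cv2.resize(c["pixels"][140:260,80:210,::-1],None,fx=3,fy=3),cv2.resize(s["pixels"][100:220,100:230,::-1],None,fx=3,fy=3)]);cv2.imwrite("pics/a14.png",im)
E
```

```text
time: 26.48
ee_pos: [0.572, 0.3963, 0.1521]
eef_rot: [0.741, 0.671, 0.001, 0.0]
ft_force: [-0.1, 0.3, 1.1]
width: 0.0872
pos [0.572  0.3963 0.1521] F [-0.1  0.3  1.1] w 0.0872 yaw -5.7 tilt 0.07 -> shift [  3.9  -3.1 119.1] turn 0
```

View pics/a14.png

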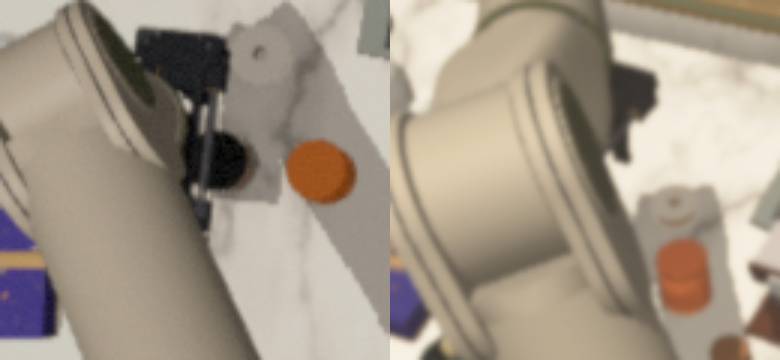

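Gripper is over the third jar (crop 225,160), body clear of its neighbours. Descend.

```bash
python3 -m crank '[[1,[3.5,-2.5,30],0],[1,[3.5,-2.5,60],0],[1,[3.5,-2.5,90],0],[1,[3.5,-2.5,112],0],[1,[3.5,-2.5,118],0],[1,[3.5,-2.5,118],0]]'; python3 -m crank '[[-1,[0,0,0],0],[-1,[0,0,0],0],[-1,[0,0,0],0],[-1,[0,0,0],0],[-1,[0,0,0],0]]' 15
```

```text
time: 27.08
ee_pos: [0.5691, 0.4002, 0.0326]
eef_rot: [0.741, 0.672, -0.0, -0.0]
ft_force: [-0.7, -0.3, 0.7]
width: 0.0874
time: 27.5
ee_pos: [0.5701, 0.4006, 0.0339]
eef_rot: [0.741, 0.672, 0.001, 0.0]
ft_force: [0.1, 0.0, 3.0]
width: 0.0618
```

```bash
python3 -m crank '[[-1,[0,0,-20],0],[-1,[0,0,-60],0],[-1,[0,0,-100],0],[-1,[0,0,-140],0],[-1,[0,0,-180],0],[-1,[0,0,-200],0],[-1,[0,0,-200],0],[-1,[0,0,-200],0]]' 25;  python3 -c "
from h import *
shift(.5765,.108,.234,-.098)"
```

```text
time: 28.17
ee_pos: [0.5694, 0.4004, 0.2336]
eef_rot: [0.741, 0.672, 0.001, -0.0]
ft_force: [0.9, -0.5, -2.0]
width: 0.0616
pos [0.5694 0.4004 0.2336] F [ 0.9 -0.5 -2. ] w 0.0616 yaw -5.6 tilt 0.11 -> shift [-290.3   35.7   -0.8] turn -0.0
```

```bash
python3 -m crank '[[-1,[-25,3,0],0],[-1,[-62,8,0],0],[-1,[-100,12,0],0],[-1,[-138,17,0],0],[-1,[-176,22,0],0],[-1,[-214,26,0],0],[-1,[-250,31,0],0],[-1,[-280,34.5,0],0],[-1,[-290,35.7,0],0],[-1,[-290,35.7,25],0],[-1,[-290,35.7,50],0],[-1,[-290,35.7,65],0]]'; python3 -m crank '[[-1,[0,0,6],0],[-1,[0,0,12],0],[-1,[0,0,16],0],[-1,[0,0,18],0],[-1,[0,0,18],0]]'; python3 -c "
from h import *
shift(.5765,.108,.148)"
```

```text
time: 29.17
ee_pos: [0.5742, 0.108, 0.1635]
eef_rot: [0.741, 0.672, -0.002, -0.001]
ft_force: [-0.4, 0.5, -2.6]
width: 0.0616
time: 29.58
ee_pos: [0.5763, 0.1083, 0.1497]
eef_rot: [0.741, 0.672, 0.0, 0.0]
ft_force: [0.1, -0.3, -2.6]
width: 0.0617
pos [0.5763 0.1083 0.1497] F [ 0.1 -0.3 -2.6] w 0.0617 yaw -5.6 tilt 0.02 -> shift [-0.3  0.2  1.7] turn 0
```

```bash
python3 -m crank '[[-1,[0,0,1],0],[-1,[0,0,2],0],[-1,[0,0,2],0]]'; python3 -m crank '[[0.85,[0,0,0],0],[0.85,[0,0,0],0],[0.85,[0,0,0],0],[0.85,[0,0,0],0],[0.85,[0,0,0],0],[0.85,[0,0,0],0],[0.85,[0,0,0],0],[0.85,[0,0,0],0],[0.85,[0,0,0],0],[0.85,[0,0,0],0]]';python3 - <<'E'
from h import *
s=cam("side","side15.png")
cv2.imwrite("pics/a15.png",cv2.resize(s["pixels"][140:250,200:350,::-1],None,fx=4,fy=4))
shift(.44,.11,.26)
E
```

```text
time: 29.83
ee_pos: [0.5764, 0.1083, 0.1478]
eef_rot: [0.741, 0.672, 0.0, 0.0]
ft_force: [-0.4, 0.4, -2.9]
width: 0.0615
time: 30.67
ee_pos: [0.5762, 0.1082, 0.1475]
eef_rot: [0.741, 0.672, 0.0, -0.0]
ft_force: [-0.2, -0.4, -0.9]
width: 0.0802
pos [0.5762 0.1082 0.1475] F [-0.6  0.3 -0.9] w 0.0807 yaw -5.6 tilt 0.01 -> shift [ -11.5 -135.7 -112.5] turn 0
```

View pics/a15.png

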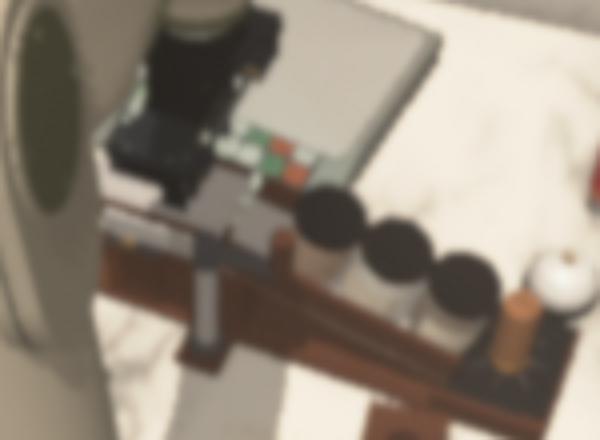

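```bash
python3 -m crank '[[0.85,[0,0,-40],0],[0.85,[0,0,-80],0],[0.85,[0,0,-110],0],[0.85,[0,0,-112],0],[-0.2,[0,0,-112],0]]';python3 - <<'E'
from h import *
c=cam("top","top16.png")
t=cv2.imread("pics/top6.png"); 
cv2.imwrite("pics/a16.png",np.hstack([cv2.resize(t[200:235,240:310],None,fx=5.5,fy=5.5,interpolation=cv2.INTER_CUBIC),cv2.resize(c["pixels"][200:235,240:310,::-1],None,fx=5.5,fy=5.5,interpolation=cv2.INTER_CUBIC)]))
q=t[:,:,::-1].astype(int);w=((q[:,:,0]>80)&(q[:,:,0]-q[:,:,2]>50)).astype(np.uint8)
for ce,st,m in blobs(w,(275,208,295,224),8): print(ce,st.tolist(),onz(c,*ce,.192).round(4))
shift(.494,.004,.25)
E
```

```text
time: 31.13
ee_pos: [0.5772, 0.1083, 0.2616]
eef_rot: [0.741, 0.672, 0.002, 0.001]
ft_force: [0.4, -0.2, -0.8]
width: 0.0784
[286.01086957 212.60869565] [275, 208, 20, 11, 92] [0.5037 0.0047 0.192 ]
pos [0.5764 0.1082 0.2598] F [-0.6  0.4 -0.1] w 0.0757 yaw -5.6 tilt 0.06 -> shift [-111.8  -71.8    9.7] turn 0
```

View pics/a16.png

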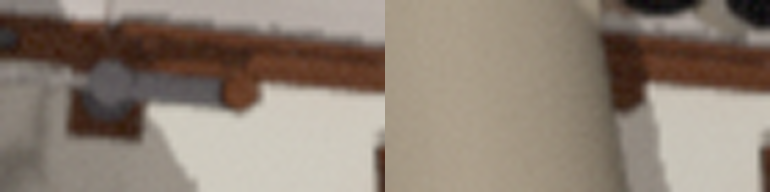

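```bash
python3 -m crank '[[-0.2,[-30,-20,10],0],[-0.2,[-60,-39,10],0],[-0.2,[-90,-58,10],0],[-0.2,[-110,-71.8,10],0],[-0.2,[-110,-71.8,10],0],[-0.2,[-110,-71.8,10],0],[-0.2,[-110,-71.8,10],0]]'; python3 -c "
from h import *
shift(.4938,.0055,.164)"
```

```text
time: 31.77
ee_pos: [0.4937, 0.0065, 0.2487]
eef_rot: [0.741, 0.672, -0.0, -0.0]
ft_force: [0.0, 1.0, -0.3]
width: 0.0366
pos [0.4937 0.0065 0.2487] F [ 0.   1.  -0.3] w 0.0366 yaw -5.6 tilt 0.07 -> shift [-1.   0.3 84.7] turn 0
```

```bash
python3 -m crank '[[-0.2,[0,0,20],0],[-0.2,[0,0,40],0],[-0.2,[0,0,48],0],[-0.2,[0,0,56],0],[-0.2,[0,0,64],0],[-0.2,[0,0,64],0]]'; python3 -c "
from h import *
shift(.4938,.0055,.164)"
```

```text
time: 32.27
ee_pos: [0.4936, 0.006, 0.1843]
eef_rot: [0.741, 0.672, -0.001, -0.0]
ft_force: [0.2, -0.3, 0.4]
width: 0.0346
pos [0.4936 0.006  0.1843] F [ 0.2 -0.3  0.4] w 0.0346 yaw -5.6 tilt 0.1 -> shift [-0.5  0.3 20.3] turn 0
```

```bash
python3 -m crank '[[-0.2,[0,0,8],0],[-0.2,[0,0,15],0],[-0.2,[0,0,20],0],[-0.2,[0,0,20],0],[-1,[0,0,20],0],[-1,[0,0,20],0],[-1,[0,0,20],0],[-1,[0,0,20],0],[-1,[0,0,20],0]]' 8; python3 - <<'E'
from h import *
p,R,s=tool(); shift(*p)
K=p[:2]
H=np.array([.5005,.0705])
end=np.pi-.098-.05
v=K-H; a0=np.arctan2(v[1],v[0])%(2*np.pi); print(np.linalg.norm(v))
for k in range(1,12):
    a=a0+(end-a0)*k/11; q=H+.065*np.array([np.cos(a),np.sin(a)]); d=R.T@np.array([*(q-K),0])*1000; print(k,d[:2].round(1),q.round(3))
E
```

```text
time: 33.02
ee_pos: [0.4939, 0.0058, 0.1658]
eef_rot: [0.741, 0.672, 0.0, -0.0]
ft_force: [-2.4, -0.2, 2.3]
width: 0.0195
pos [0.4939 0.0058 0.1658] F [-2.4 -0.2  2.3] w 0.0195 yaw -5.6 tilt 0.02 -> shift [0. 0. 0.] turn 0
0.06502416084559925
1 [ 0.8 -9.5] [0.485 0.007]
2 [  2.9 -18.8] [0.475 0.011]
3 [  6.3 -27.7] [0.467 0.015]
4 [ 11.1 -36. ] [0.459 0.02 ]
5 [ 17.  -43.5] [0.452 0.027]
6 [ 23.9 -50.1] [0.446 0.034]
7 [ 31.7 -55.6] [0.442 0.043]
8 [ 40.2 -59.9] [0.438 0.052]
9 [ 49.3 -62.9] [0.436 0.061]
10 [ 58.7 -64.5] [0.436 0.071]
11 [ 68.3 -64.7] [0.436 0.08 ]
```

```bash
python3 -m crank '[[-1,[0.8,-9.5,0],0],[-1,[3,-19,0],0],[-1,[6.3,-27.7,0],0],[-1,[11,-36,0],0],[-1,[17,-43.5,0],0],[-1,[17,-43.5,0],0]]' 14; python3 -m crank '[[-1,[7,-6.6,0],0],[-1,[14.7,-12,0],0],[-1,[23,-16.4,0],0],[-1,[32,-19.4,0],0],[-1,[41.7,-21,0],0],[-1,[50,-21.2,0],0],[-1,[52,-21.2,0],0],[-1,[52,-21.2,0],0]]'; python3 -c "
from h import *
p,_,_=tool();shift(*p); v=p[:2]-np.array([.5005,.0705]);print(np.linalg.norm(v),(np.arctan2(v[1],v[0])%6.283)-(np.pi-.098))"
```

```text
time: 33.52
ee_pos: [0.4518, 0.0271, 0.1658]
eef_rot: [0.741, 0.672, 0.0, 0.0]
ft_force: [-2.1, -3.3, 3.0]
width: 0.0195
time: 34.18
ee_pos: [0.4361, 0.0819, 0.1656]
eef_rot: [0.74, 0.672, -0.0, -0.001]
ft_force: [-3.6, 0.2, 5.7]
width: 0.0194
pos [0.4361 0.0819 0.1656] F [-3.6  0.2  5.7] w 0.0194 yaw -5.5 tilt 0.07 -> shift [0. 0. 0.] turn 0
0.06543748265395907 -0.07773675901069987
```

```bash
python3 -m crank '[[-1,[2,0,0],0],[-1,[4,0,0],0],[-1,[4,0,0],0]]'; python3 -m crank '[[-0.1,[-3,0,0],0],[-0.1,[-3,0,0],0],[-0.1,[-3,0,0],0],[-0.1,[-3,0,-30],0],[-0.1,[-3,0,-70],0],[-0.1,[-3,0,-95],0],[-0.1,[20,-20,-95],0],[-0.1,[60,-20,-95],0],[-0.1,[100,-20,-95],0],[-0.1,[140,-20,-95],0],[-0.1,[180,-20,-95],0],[-0.1,[180,-20,-95],0]]'; python3 - <<'E'
from h import *
shift(.4,.3,.3)
c=cam("top","top17.png");s=cam("side","side17.png")
t=c["pixels"][150:260,200:370,::-1]
cv2.imwrite("pics/a17.png",cv2.resize(t,None,fx=4.6,fy=4.6,interpolation=cv2.INTER_CUBIC))
cv2.imwrite("pics/b17.png",cv2.resize(s["pixels"][150:260,190:360,::-1],None,fx=4.6,fy=4.6,interpolation=cv2.INTER_CUBIC))
E
```

```text
time: 34.43
ee_pos: [0.4361, 0.0826, 0.1655]
eef_rot: [0.741, 0.671, -0.002, 0.0]
ft_force: [-6.3, -12.0, 11.1]
width: 0.0191
time: 35.43
ee_pos: [0.4323, 0.2745, 0.2593]
eef_rot: [0.738, 0.675, -0.0, -0.001]
ft_force: [-1.5, -0.2, -0.8]
width: 0.039
pos [0.4323 0.2745 0.2593] F [-1.5 -0.2 -0.8] w 0.039 yaw -5.0 tilt 0.11 -> shift [ 22.6 -34.4 -40.6] turn 0
```

View pics/a17.png

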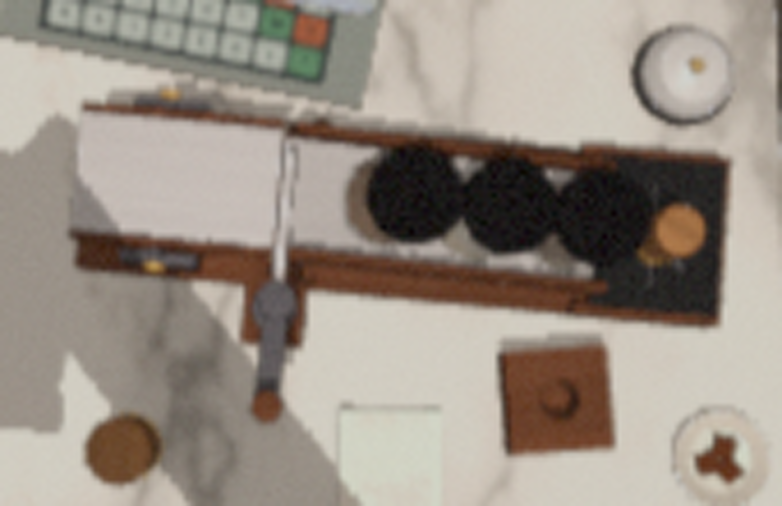

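View pics/b17.png

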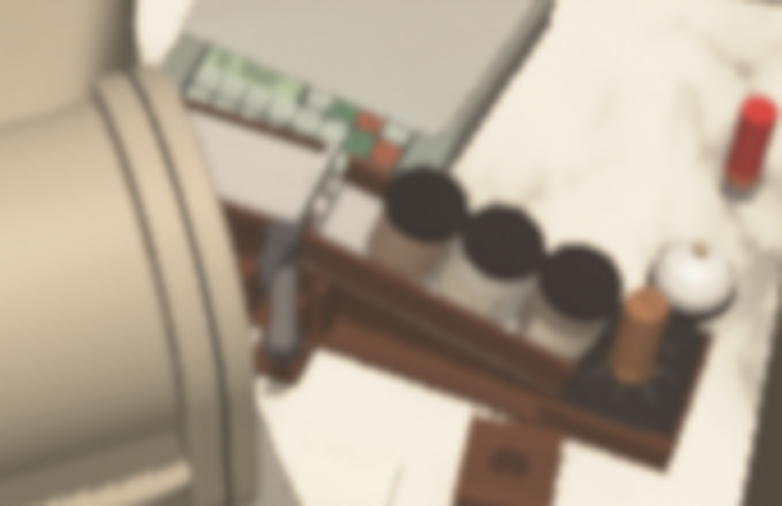

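```bash
python3 - <<'E'
from h import *
c=cam("top")
P=lambda x,y:(x/4.6+200-.4,y/4.6+150-.4)
k=onz(c,*P(267,406),.192);b1=onz(c,*P(289,135),.16);b2=onz(c,*P(279,280),.16)
print(k, "blade dir vs feeder x:",np.arctan2(*(b1-b2)[:2][::-1])+.098)
v=k[:2]-np.array([.5005,.0705]); print("gate from knob",(np.arctan2(v[1],v[0])%6.283)-(np.pi-.098))
v=np.array([.4361,.0826])-np.array([.5005,.0705]);print("at stop",(np.arctan2(v[1],v[0])%6.283)-(np.pi-.098))
hx=onz(c,*P(273,302),.155);print("hinge",hx); v=k-hx; print((np.arctan2(v[1],v[0])%6.283)-(np.pi-.098))
E
```

```text
[0.4359964  0.08217916 0.192     ] blade dir vs feeder x: 0.022031715043019207
gate from knob -0.08112150176203059
at stop -0.08772293825973465
hinge [0.4985488  0.07792928 0.155     ]
0.03016319454825611
```

```bash
python3 -m crank '[[-0.1,[0,0,0],0],[-0.1,[0,0,0],0],[-0.1,[0,0,0],0]]'; python3 -c "
from bench import r
print(r.close_job())"
```

```text
time: 35.83
ee_pos: [0.4347, 0.265, 0.2609]
eef_rot: [0.741, 0.671, 0.0, -0.0]
ft_force: [-0.1, -0.0, 0.0]
width: 0.039
the job is handed in; nothing more can be done
None
```

I did every step and handed the job in at about 36 s of the 210 s; the hand-in gives no verdict.

- **Post:** I felt for the hole with the brown post from the rest. It dropped in and bottomed with the tool about 26 mm below first contact, so it is fully home and upright.
- **Gate and jars:** I opened the gate to its stop and set all three black-lidded jars on the tray. Each tipped the tray and slid down by itself, and the last pictures show them queued upright behind the post.
- **Gate closed:** The handle met its stop with a 12 N reaction, and the blade reads about 0.02 to 0.03 rad from square across the lane.
- **Bystanders and robot:** In the last pictures the order pad, bell and dish look where they started. The arm was clear of everything, with near-zero wrist force.

Two measurements disagreed:
- **Feeder position:** The gate's swing placed the spindle about 6 mm further downstream (along the lane) than the camera did. I took the tray spot nearer the swing's figure, and all three jars tipped and slid fine.
- **Gate angle:** Worked out from that swing-based spindle position, the closed angle reads -0.08 rad, which is past the stop. I put that down to the position error, because the knob finished within about 0.5 mm of where it met the stop.

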